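# Hang the turner on the sprung hook between its neighbours

## Robot

A 7-joint arm with a two-finger parallel gripper is mounted at the origin on a cart in front of the work surface, level with it; the furniture and walls round the work are solid. World frame = base frame: x ahead of the robot, y to its left, z up, the work surface at z = 0. Lengths are in m, angles in rad, forces in N, time in s.
With the tool pointing down it reaches from about 0.4 to 0.875 m from the base axis. Payload 19.3 kg.
Tool frame: the origin (TCP) lies between the finger pads; the fingertips stand ahead of it and the grasp point (between the pads) lies 8 mm behind it (bot.tip_extent is the x of the fingertips in the tool frame, in m); x points along the fingers, y is the direction in which the jaws open and shut, and the axes are right-handed (so a half turn about x gives the same grasp; the last joint's range is limited). The gripper opens to 85 mm and grips with 20 to 120 N. Pads are 22 mm wide; open, the fingers measure 114 mm over their backs; the gripper's body (76 mm by 85 mm) begins 54 mm behind the grasp point. The pads swing forward as they close: fully open they stand 13 mm farther back than shut.
Start: joints at [-1.366, 0.521, -0.036, 1.599, 0.021, 1.021, -0.113], TCP at [0.17, 0.602, 0.242] pointing down, gripper open.
Joint ranges: [-2.91, 2.91], [-0.3, 2.13], [-1.5, 1.42], [0.17, 2.43], [-1.26, 4.41], [0.16, 1.93], [-2.52, 2.52]. Speed limits (rad/s): [1.89, 1.89, 2.39, 2.39, 3.01, 3.01, 3.01].

## Interface

Orientations are given as [roll, pitch, yaw] about the fixed x, y, z axes, in that order (R = Rz(yaw) Ry(pitch) Rx(roll)).
In Python, from workcell import observe, grab_frame, camera_info, bot, nets gives the robot as it stands.
- The arm moves only by the tool jog_arm, never from a script. Its argument "commands" is a list of rows, each a list of 6 numbers: the shift along the tool's x, y, z in mm, then the turn, a rotation vector about the tool's x, y, z in rad. A call has 1 to 20 rows; each row shifts and turns the pose as measured when the row begins, along the tool's axes as they then stand; what a row does not reach is not made up. A row lasts 1/10 s, in which the tool goes at most 50 mm and 8.59 degrees, less where a joint would pass 70% of its speed; a pose out of reach is approached as far as the arm can. A call is refused whole if a number of a shift passes 50 or a number of a turn 0.15, either way. A call with a gripper value outside its range is refused whole. "gripper" is the closure in counts, from 0 (fully open) to 255 (shut), set as the call begins (left out, the last holds). The fingers move at their own pace and stop on an object; "newtons" is the grip in N (left out, the last holds). Time passes only in rows, so rows that do not move let the fingers close. It gives the time, the measured TCP pose, the force and the opening at its end, in the units of the state.
- observe(): the state, without advancing time (a new reading comes with each control period).
- grab_frame(name): name is "scene" or "top"; returns the picture (420x560x3 uint8, red, green, blue); there is no depth.
- camera_info(name): a dict with "fov_y" (degrees; the focal length in pixels is half the picture's height over the tangent of half this angle, whatever the lens; pixels are square), "cx", "cy" (the principal point, pixels), "distortion" ([k1, k2, p1, p2, k3] as OpenCV has them; the pictures are not rectified), "R" (3x3) and "t" (3): a world point X has camera coordinates R X + t. Camera axes: x right, y down, z forward; pixel columns grow to the right and rows downward; lengths in m; the calibration is good to about 2 mm. A picture is of the moment at which its call begins. camera_info takes no time and is no camera call.
- bot.job_done(): hands the job in, once; it reports no verdict.
Trained networks look in the newest picture that a camera, given by its name, has taken for a name from the list of things; names that differ only in an ending like _2 or _b are one class to them, and where a whole thing is asked for, a point or a joint stands for the part that bears it (a point fixed in the world has none). Each returns a list of dicts, best first, with "p" (0 to 1); they miss things now and then, are a little off and sometimes report something else, mostly with a low value. They report only what shows in the picture. A call takes as long as a camera call.
- nets.find_in(camera, name): "rect" ([left, top, right, bottom] in pixels, round what is visible of it).
- nets.silhouettes(camera, name): "mask" (420x560 bool, what is visible of it) and "rect" ([left, top, right, bottom] in pixels, round what is visible of it).
- nets.pinpoint(camera, name): "location" ([column, row] in pixels: a listed point, or the origin of a listed thing).
The state is a dict: "clock": time; "qpos": joint angles; "qd": joint speeds; "joint_efforts": joint torques, N m; "position": TCP position; "tool_rot": TCP orientation; "force": force on the tool from outside, world axes, zero at the start; "moment": the same for the moment, N m; "grip_width": finger opening in m.
Only numpy, scipy, OpenCV 4.12 (cv2) and the standard library are available. Lean on these libraries where they do the work, as an engineer would, in place of code of your own. Each camera call takes 0.05 s, during which the arm holds its last target.

## Task

Take the turner out of the drying block and hang it on the empty hook of the utensil rack: bring its neck into the fork, press the collar gently back against the sprung keeper and then down until it sits fully in the pocket, blade parallel to the rail, and let go. Do not set the utensils beside it swinging, never push on the hook with more than 20 N, and leave the jars and the blue dish where they stand.

Things in the scene. Friction and masses are not known exactly. Their poses are not given: they have to be found in the camera images.
- turner_grip (a point): Slotted steel turner (spatula) with a square black handle, upright, blade down, 235 mm long, 0.2 to 0.33 kg. Point: middle of the handle (22 x 22 mm, reaching 30 mm above and below it). z up the handle, y along the blade's width (56 mm), x through its thickness (5 mm). Same either way round. The blade's lower edge is 205 mm below.
- turner_collar (a point): Centre of the underside of the turner's collar, 55 mm below the middle of the handle; same axes. The collar is a steel disc 24 mm across, 10 mm thick; below it a round neck 10 mm thick, 65 mm long, then the blade; above it a ferrule 14 mm thick, 15 mm long, then the handle.
- turner: The same turner; origin at the middle of the lower edge of its blade, 150 mm under the underside of the collar; same axes.
- drying_block: Grey fixed block, 75 x 110 mm, 52 mm high, with a slot in its top, 40 mm deep, in which the turner's blade stands with about 1 mm play. Origin: centre of its underside. z up, y along the slot.
- hook: Empty fork-shaped hook of the rack, utensils hang 75 mm to either side. x level into the rack, away from the robot; y along the rail; z up. Origin: where the underside centre of a seated collar lies if the head is at mid setting. But the head (fork, pocket and keeper together) is clamped up to 25 mm nearer or farther along x: not measured, to be felt or seen. y and z are true.
- hook_mouth (a point): Front of the fork at mid setting, 40 mm in front of the hook's origin, at pocket floor height; head may be 25 mm off in x. Slot for the neck: 16 mm wide, open to the front (flared tips 10 mm further out), ending 12 mm behind the pocket's centre. The prongs' front 28 mm is a lip 6 mm above the pocket floor: bring the collar in with its underside 8 to 14 mm above the floor.
- hook_pocket (a point): Pocket, same point as the hook's origin (head may be 25 mm off in x). 6 mm deep, 30 mm wide; the collar fits in once past the lip (keeper pressed back 4 to 8 mm) and must be pushed down while held back: the keeper's friction keeps it from dropping in by itself. The whole head sinks on a springy arm under a load, 3 N per mm, stopping hard after 7 mm: pushing down with 6 to 10 N seats it.
- hook_keeper_face (a point): Middle of the keeper's face at mid setting (head may be 25 mm off in x): a black upright plate behind the pocket, 18 mm wide, from 1 to 26 mm above the pocket floor (highest part of the hook). The collar's rim meets it with its centre 6 mm before the pocket's. Sprung: yields at about 2 N, then 0.8 N per mm, stops hard after 8 mm (8.4 N); 5 to 8 N is right for going down.
- masher_end (a point): Lowest point of a hanging neighbour on the rack: potato masher with a square grid foot, 50 mm wide, about 150 mm below its collar. It hangs in a fork of the same shape at the same height as a seated turner, with the same handle (22 x 22 mm, reaching up to 85 mm above the origin height of the hook), and swings freely when touched.
- ladle_end (a point): Lowest point of a hanging neighbour on the rack: small ladle, bowl 56 mm wide which reaches 60 mm towards the robot, about 150 mm below its collar. It hangs in a fork of the same shape at the same height as a seated turner, with the same handle (22 x 22 mm, reaching up to 85 mm above the origin height of the hook), and swings freely when touched.
- whisk_end (a point): Lowest point of a hanging neighbour on the rack: balloon whisk, 52 mm wide, about 150 mm below its collar. It hangs in a fork of the same shape at the same height as a seated turner, with the same handle (22 x 22 mm, reaching up to 85 mm above the origin height of the hook), and swings freely when touched.
- serving_spoon_end (a point): Lowest point of a hanging neighbour on the rack: flat serving spoon, 48 mm wide, about 150 mm below its collar. It hangs in a fork of the same shape at the same height as a seated turner, with the same handle (22 x 22 mm, reaching up to 85 mm above the origin height of the hook), and swings freely when touched.
- salt_jar_mid (a point): Bystander: salt jar 47 mm across, 97 mm high; half-way up.
- pepper_jar_mid (a point): Bystander: pepper jar 45 mm across, 108 mm high; half-way up.
- dish_blue_mid (a point): Bystander: small blue dish 84 mm across, 24 mm high, in front of the rack; half-way up.

How it is judged:
On the way, in this order (a step that is already met when the one before it is completed fails the run):
1. the turner is lifted clear out of the drying block (z of turner in the frame of drying_block above 0.055 m), for 0.1 s.
2. its collar is over the fork of the empty hook and touches the hook (horizontal distance between turner_collar and hook below 0.042 m and z of turner_collar in the frame of hook above 0.004 m and contact force between turner and hook above 1.5 N), for 0.05 s.
At the end, for the whole second after the job is handed in: The turner hangs upright (within 0.1 rad) on the empty hook with the underside of its collar on the pocket floor (within 2.5 mm of its height, within 6 mm of the hook along the rail and 35 mm across it), blade parallel to the rail within 0.25 rad, at rest and released (z of turner_collar in the frame of hook between -0.004 and 0.0025 m and x of turner_collar in the frame of hook between -0.035 and 0.035 m and y of turner_collar in the frame of hook between -0.006 and 0.006 m and angle between turner's own z axis and vertical below 0.1 rad and angle between the y axis of turner and the y axis of hook, either way round below 0.25 rad and linear speed of turner below 0.02 m/s and contact force between the fingers and turner below 0.1 N); the robot touches nothing.
It fails at once if the turner presses on the hook with more than 20 N (contact force between turner and hook above 20 N).
It fails at once if the robot itself presses on the hook with more than 20 N (contact force between the arm and hook above 20 N).
It fails at once if a hanging neighbour is knocked: its lower end swings by more than 20 mm (distance of any of masher_end, ladle_end, whisk_end, serving_spoon_end from where it was at the start of the episode above 0.02 m).
It fails at once if a jar or the blue dish is shifted by more than 20 mm (distance of any of salt_jar_mid, pepper_jar_mid, dish_blue_mid from where it was at the start of the episode above 0.02 m).
It also fails if it takes over 51 s, if anything falls off the work surface, if the arm or the gripper's body presses on something with over 40 N, if the wrist force passes 120 N, or if a joint passes its speed limit or range.

## Working session

There is one attempt and no reset: what is moved stays moved. The work goes in short steps, Python scripts to look and compute and a tool call to move; the robot and the scene stay as the last step left them, time stands still between calls to the robot, and variables do not carry over. Pictures are saved under pics/ and viewed, and the job is handed in when it is done.

Besides the shell and the picture viewer there is one more tool, called after ">>>" in YAML: its name, and indented under it one key for each argument. jog_arm: Moves the arm, as the interface text tells. Its arguments: {"type":"object","properties":{"commands":{"type":"array","items":{"type":"array","items":{"type":"number"}}},"gripper":{"type":"number"},"newtons":{"type":"number"}},"required":["commands"]}

```bash
ls; mkdir -p pics
python3 - <<'E'
from workcell import observe, grab_frame, camera_info, bot, nets
import cv2,json
print(observe()); print(bot.tip_extent)
for c in("scene","top"):
    im=grab_frame(c); cv2.imwrite(f"pics/{c}0.png",im[:,:,::-1]); print(c,camera_info(c))
    for n in ["turner_grip","turner_collar","turner","drying_block","hook","hook_mouth","hook_keeper_face","masher_end","ladle_end","whisk_end","serving_spoon_end","salt_jar_mid","pepper_jar_mid","dish_blue_mid"]:
        r=nets.pinpoint(c,n); print(n,[(round(float(a["location"][0]),1),round(float(a["location"][1]),1),round(float(a["p"]),2)) for a in r[:3]])
E
```

```text
pics
{'clock': 0.0, 'qpos': array([-1.36619721,  0.5220308 , -0.03635986,  1.59999053,  0.02123324,
        1.02106182, -0.11281102]), 'qd': array([-0.0016733 ,  0.00051269, -0.00076909, -0.00055286, -0.00047887,
        0.00264886,  0.00060945]), 'joint_efforts': array([-1.16666477e-03, -9.27116346e+01,  1.97913520e+00, -3.69923508e+01,
        1.77077658e-02,  8.31539801e-03,  2.91839137e-05]), 'position': array([0.16953603, 0.6012469 , 0.24172115]), 'tool_rot': array([-1.49000617,  1.56969193, -1.76478107]), 'force': array([-0.08066065,  0.20527804, -0.51836843]), 'moment': array([-0.02815414,  0.02366615, -0.00741473]), 'grip_width': 0.08513196499350094}
0.011
scene {'fov_y': 53.19782806478293, 'cx': 274.92089022284216, 'cy': 208.33121389478134, 'distortion': array([-0.0307118,  0.       ,  0.       ,  0.       ,  0.       ]), 'R': array([[ 0.81348265, -0.58117311, -0.02199541],
       [-0.3374406 , -0.44084566, -0.83173851],
       [ 0.47368747,  0.68402699, -0.5547317 ]]), 't': array([-0.47488528,  0.23481994,  1.12398214])}
turner_grip [(286.4, 230.5, 0.58)]
turner_collar [(28
[... 757 characters left out ...]
1636163, -0.98929703]]), 't': array([-0.12283614,  0.51486402,  1.6086465 ])}
turner_grip [(338.3, 231.2, 0.4)]
turner_collar [(338.1, 231.1, 0.67)]
turner [(334.2, 240.2, 0.66)]
drying_block [(333.5, 237.2, 0.78)]
hook [(221.2, 185.9, 0.85), (220.4, 178.8, 0.61), (385.5, 245.0, 0.23)]
hook_mouth [(223.2, 195.3, 0.63)]
hook_keeper_face [(222.2, 178.3, 0.94)]
masher_end [(187.4, 186.0, 0.53), (384.6, 245.6, 0.23)]
ladle_end [(245.6, 192.3, 0.49), (331.3, 238.1, 0.45)]
whisk_end [(208.4, 185.5, 0.64)]
serving_spoon_end [(263.2, 195.2, 0.63)]
salt_jar_mid [(377.6, 222.4, 0.46), (382.8, 243.9, 0.36)]
pepper_jar_mid [(382.1, 244.5, 0.55), (223.0, 186.4, 0.24)]
dish_blue_mid [(227.1, 234.5, 0.78)]
```

View pics/scene0.png

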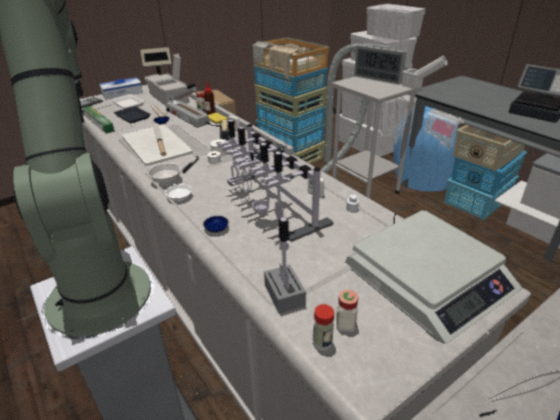

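View pics/top0.png

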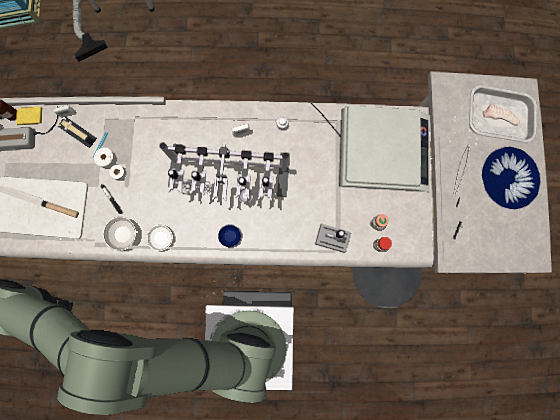

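```bash
cat > h.py <<'E'
import numpy as np, cv2
from scipy.optimize import least_squares
from workcell import observe, grab_frame, camera_info, bot, nets
from scipy.spatial.transform import Rotation as Ro
def KD(c):
    i=camera_info(c); f=210/np.tan(np.radians(i['fov_y'])/2)
    return np.array([[f,0,i['cx']],[0,f,i['cy']],[0,0,1]]),np.array(i['distortion']),np.array(i['R']),np.array(i['t'])
def proj(c,X):
    K,D,R,t=KD(c); return cv2.projectPoints(np.array(X,float).reshape(-1,3),cv2.Rodrigues(R)[0],t,K,D)[0].reshape(-1,2)
def tri(ps,pt):
    # triangulate scene/top; returns X, residual px
    f=lambda X: np.r_[proj('scene',X)[0]-ps,proj('top',X)[0]-pt]
    s=least_squares(f,[.5,.2,.1]); return s.x,s.fun
def ray(c,p,z):
    K,D,R,t=KD(c); u=cv2.undistortPoints(np.array([[p]],float),K,D).ravel()
    d=R.T@np.r_[u,1]; o=-R.T@t; return o+d*(z-o[2])/d[2]
E
python3 - <<'E'
from h import *
P={'grip':((286.4,230.5),(338.3,231.2)),'collar':((283.5,247.8),(338.1,231.1)),'turner':((286.6,293.4),(334.2,240.2)),'block':((284.7,296.7),(333.5,237.2)),
'hook':((253.4,160),(221.2,185.9)),'mouth':((238.4,163.4),(223.2,195.3)),'keeper':((257,155.6),(222.2,178.3)),'masher':((233.2,180.3),(187.4,186)),'whisk':((248.7,189.6),(208.4,185.5)),'ladle':((270.3,206),(245.6,192.3)),'spoon':((280.6,224.2),(263.2,195.2)),'pepper':((324.5,326.3),(382.1,244.5))}
for k,v in P.items():
    X,r=tri(*v); print(k,X.round(4),r.round(1))
E
```

```text
grip [ 0.4116 -0.2943  0.2074] [-0.4  0.1  0.3 -0.5]
collar [ 0.4078 -0.2956  0.1583] [ 1.7 -0.3 -1.2  2. ]
turner [ 0.3983 -0.3081  0.0166] [-1.   0.2  0.7 -1.2]
block [ 0.402  -0.3029 -0.0007] [ 0.9 -0.2 -0.6  1.1]
hook [0.5606 0.0909 0.1917] [-2.1  0.4  1.1 -1.9]
mouth [0.5167 0.0881 0.1972] [ 1.6 -0.3 -0.8  1.5]
keeper [0.5796 0.0894 0.203 ] [-0.7  0.1  0.4 -0.6]
masher [0.5734 0.2376 0.0479] [ 1.3 -0.2 -0.6  1.2]
whisk [0.5834 0.1592 0.0409] [-0.2  0.   0.1 -0.2]
ladle [0.5681 0.0169 0.0501] [-2.6  0.5  1.4 -2.5]
spoon [ 0.5644 -0.0462  0.0146] [-2.3  0.5  1.4 -2.4]
pepper [ 0.3816 -0.4758  0.0581] [-0.7  0.1  0.6 -0.9]
```

The scene view shows the turner in the block near (284,230–300), the rack from (225,130) to (320,230), and the jars near (325,325). Both cameras agree to within about 2 px. I'll zoom in and fit the axes.

Run:
```python
from h import *
s=cv2.imread('pics/scene0.png'); t=cv2.imread('pics/top0.png')
def z(im,x0,y0,x1,y1,k,n): cv2.imwrite(n,cv2.resize(im[y0:y1,x0:x1],None,fx=k,fy=k,interpolation=cv2.INTER_CUBIC))
z(s,210,110,340,240,5-.4,'pics/s_r.png'); z(t,155,130,295,220,5.5,'pics/t_r.png')
a=cv2.resize(s[210:320,250:330],None,fx=5,fy=5,interpolation=cv2.INTER_CUBIC)
b=cv2.resize(t[210:260,305:365],None,fx=6,fy=6,interpolation=cv2.INTER_CUBIC)
c=np.zeros((550,780,3),np.uint8); c[:,:400]=a; c[:300,410:770]=b; cv2.imwrite('pics/blk.png',c)
```

```text
(no output)
```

View pics/s_r.png

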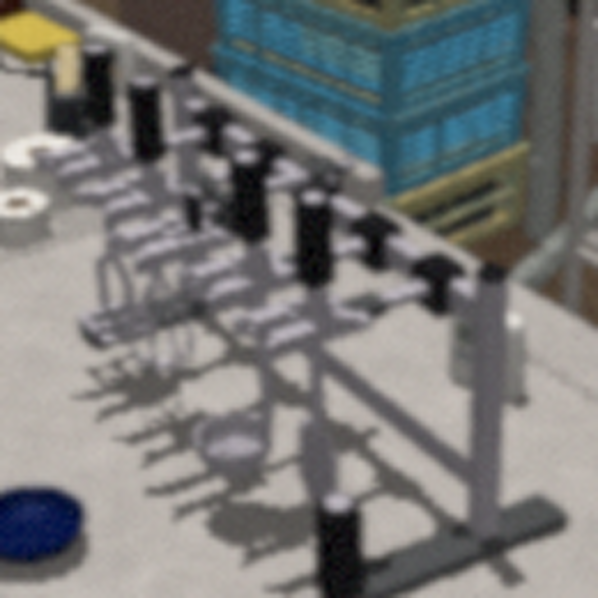

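View pics/t_r.png

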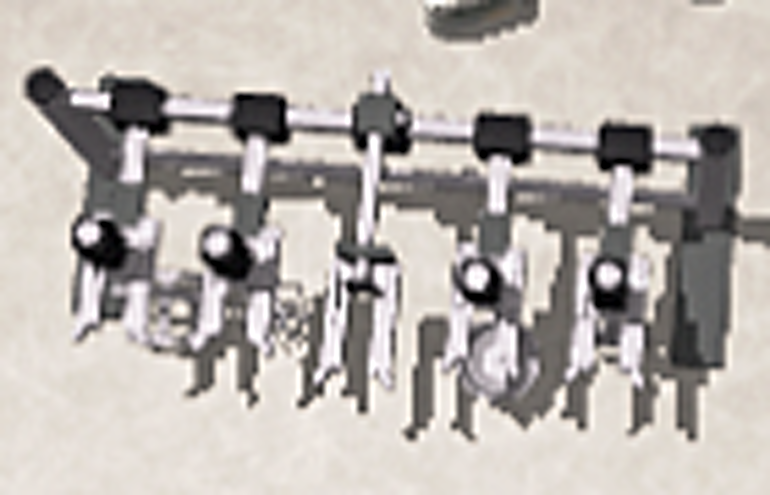

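View pics/blk.png

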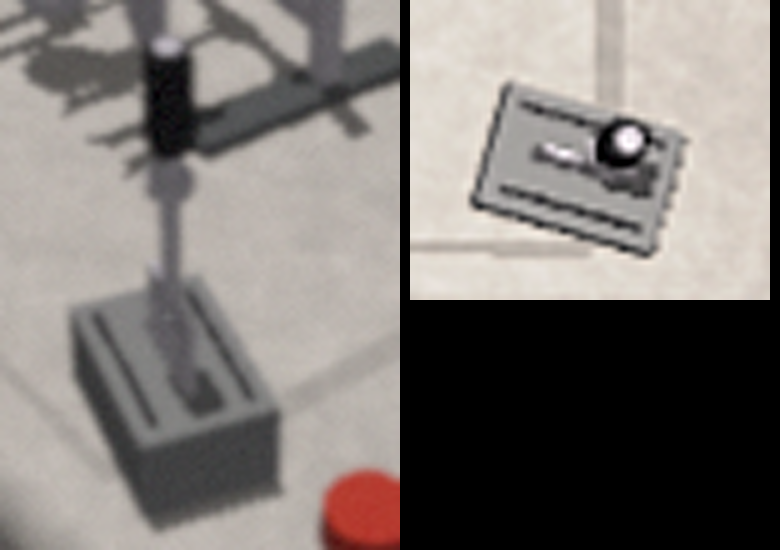

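The top crop shows the rack with its clamps along the rail, and the empty fork in the middle at about (360,310) in the crop. The block is turned about 15°. I'll fit the rail, handles and block numerically.

Run:
```python
from h import *
for c in('scene','top'):
    K,D,R,t=KD(c); print(c,(-R.T@t).round(3))
o=lambda p,k,off:(np.array(p,float)+.5)/k-.5+np.array(off)
S=lambda p:o(p,4.6,(210,110)); T=lambda p:o(p,5.5,(155,130))
for n,ps,pt in [('clampL2',(268,157),(260,115)),('clampR1',(376,240),(502,135)),('clampR2',(437,282),(625,145)),
  ('masher top',(97,50),(92,235)),('whisk top',(144,85),(217,242)),('ladle top',(247,157),(477,275)),('spoon top',(314,198),(607,270)),('keeper top',(192,198),(365,255))]:
    X,r=tri(S(ps),T(pt)); print(n,X.round(4),r.round(1))
for z in(.19,.22): print('clamps',z,[ray('top',T(p),z)[:2].round(4) for p in((137,105),(260,117),(380,122),(502,137),(625,147))])
# block fit
bt=[o((u-410,v),6,(305,210)) for u,v in((508,84),(685,133),(657,254),(473,207))]
bs=[o(p,5,(250,210)) for p in((72,312),(200,278),(278,412),(145,447))]
def corners(p):
    x,y,a=p; c,s=np.cos(a),np.sin(a)
    return np.array([[x+c*i-s*j,y+s*i+c*j,.052] for i,j in((.0375,.055),(.0375,-.055),(-.0375,-.055),(-.0375,.055))])
for which in('t','s','ts'):
    def f(p):
        r=[]; C=corners(p)
        if 't' in which: r.append(proj('top',C)-bt)
        if 's' in which: r.append(proj('scene',C)-np.array([bs[0],bs[1],bs[2],bs[3]]))
        return np.concatenate(r).ravel()
    q=least_squares(f,[.4,-.3,-.2]); print(which,q.x.round(4),q.fun.reshape(-1,2).round(1).tolist())
# handle top of turner
X,r=tri(o((167,46),5,(250,210)),o((628-410,139),6,(305,210))); print('handle top',X.round(4),r.round(1))
```

```text
scene [-0.067 -0.941  0.808]
top [ 0.278 -0.085  1.668]
clampL2 [0.6752 0.1644 0.1899] [-0.3  0.1  0.1 -0.2]
clampR1 [0.666  0.0165 0.1835] [ 0.1 -0.  -0.1  0.1]
clampR2 [ 0.6605 -0.0588  0.1846] [ 0.3 -0.1 -0.2  0.3]
masher top [0.5802 0.2439 0.274 ] [-0.4  0.1  0.2 -0.3]
whisk top [0.5773 0.1721 0.2712] [-0.1  0.   0.1 -0.1]
ladle top [0.5615 0.0208 0.2751] [-0.5  0.1  0.3 -0.5]
spoon top [ 0.5646 -0.0522  0.2733] [ 0.1 -0.  -0.1  0.1]
keeper top [0.5757 0.0974 0.2137] [ 2.4 -0.5 -1.2  2.2]
clamps 0.19 [array([0.6794, 0.2413]), array([0.6731, 0.1648]), array([0.6714, 0.0909]), array([0.6635, 0.0158]), array([ 0.6588, -0.0595])]
clamps 0.22 [array([0.6713, 0.2347]), array([0.6651, 0.1597]), array([0.6634, 0.0873]), array([0.6556, 0.0138]), array([ 0.6511, -0.06  ])]
t [ 0.3998 -0.2967 -0.2437] [[-0.0, 0.2], [-0.1, -0.0], [-0.5, -0.0], [0.6, -0.1]]
s [ 0.4014 -0.3004  1.4161] [[-4.8, 7.5], [6.6, 1.0], [5.3, -8.5], [-6.6, -0.8]]
ts [ 0.4012 -0.298   0.5734] [[-5.9, 13.0], [-9.8, -11.2], [6.1, -13.7], [11.1, 10.3], [5.8, -5.1], [19.2, 11.5], [-5.7, 4.3], [-19.9, -13.6]]
handle top [ 0.4018 -0.2962  0.247 ] [-0.   0.   0.  -0.1]
```

Run:
```python
from h import *
o=lambda p,k,off:(np.array(p,float)+.5)/k-.5+np.array(off)
T=lambda p:o(p,5.5,(155,130))
for z in(.19,.194): print([ray('top',T(p),z)[:2].round(4) for p in((355,378),(365,300),(365,258))])
bt=[o((u-410,v),6,(305,210)) for u,v in((508,84),(685,133),(657,254),(473,207))]
bs=np.array([o(p,5,(250,210)) for p in((200,278),(278,412),(145,447),(72,312))])
def corners(p):
    x,y,a=p; c,s=np.cos(a),np.sin(a)
    return np.array([[x+c*i-s*j,y+s*i+c*j,.052] for i,j in((.0375,.055),(.0375,-.055),(-.0375,-.055),(-.0375,.055))])
for which in('t','s','ts'):
    def f(p):
        r=[]; C=corners(p)
        if 't' in which: r.append(proj('top',C)-bt)
        if 's' in which: r.append(proj('scene',C)-bs)
        return np.concatenate(r).ravel()
    q=least_squares(f,[.4,-.3,-.2]); print(which,q.x.round(4),q.fun.reshape(-1,2).round(1).tolist())
im=cv2.imread('pics/top0.png')[165:205,205:245]; cv2.imwrite('pics/t_h.png',cv2.resize(im,None,fx=14,fy=14,interpolation=cv2.INTER_NEAREST))
im=cv2.imread('pics/scene0.png')[135:180,225:285]; cv2.imwrite('pics/s_h.png',cv2.resize(im,None,fx=12,fy=12,interpolation=cv2.INTER_NEAREST))
R=Ro.from_euler('xyz',observe()['tool_rot']).as_matrix(); print(R.round(3))
```

```text
[array([0.5124, 0.0996]), array([0.5603, 0.0955]), array([0.5862, 0.0965])]
[array([0.5118, 0.0991]), array([0.5595, 0.095 ]), array([0.5854, 0.096 ])]
t [ 0.3998 -0.2967 -0.2437] [[-0.0, 0.2], [-0.1, -0.0], [-0.5, -0.0], [0.6, -0.1]]
s [ 0.4006 -0.2994 -0.2702] [[0.2, -0.6], [0.9, -0.1], [-0.6, 0.9], [-0.5, -0.5]]
ts [ 0.4005 -0.2982 -0.2593] [[0.6, -0.1], [0.4, 0.0], [-0.2, -0.0], [0.9, -0.6], [-0.4, -0.8], [0.7, -0.5], [-0.7, 0.7], [-0.9, -0.5]]
[[ 0.     0.271  0.962]
 [-0.     0.962 -0.271]
 [-1.    -0.     0.   ]]
```

View pics/t_h.png

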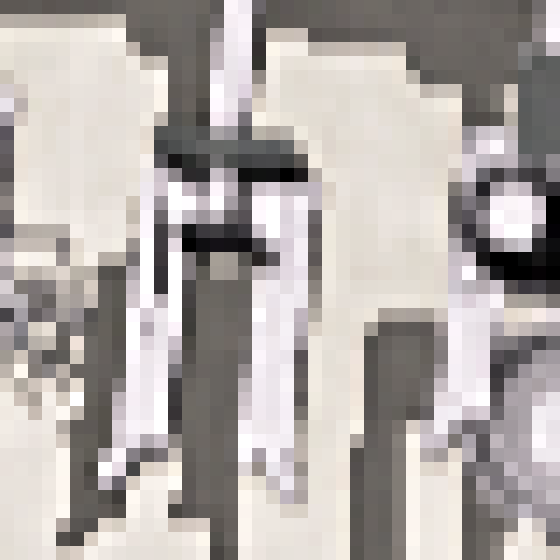

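View pics/s_h.png

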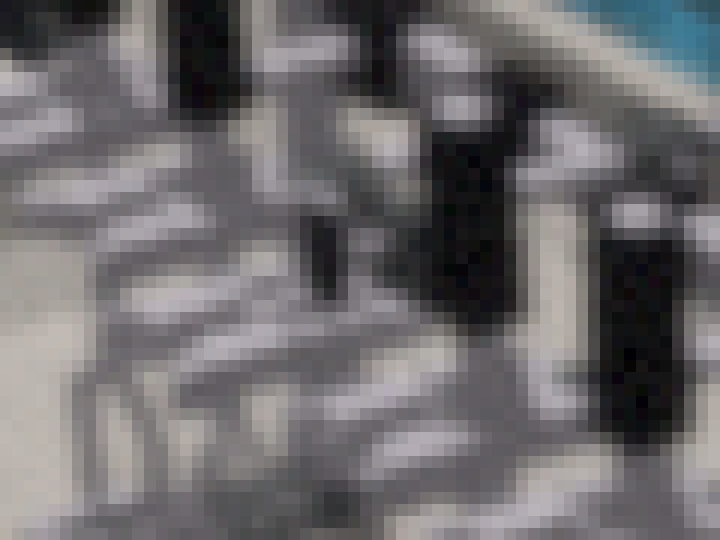

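Run:
```python
from h import *
o=lambda p:np.array(p,float)/14-.5+np.array((205,165))
for p in((210,440),(217,350),(222,290)): print(ray('top',o(p),.193)[:2].round(4))
print('keeper',ray('top',o((225,240)),.203).round(4))
c=ray('top',o((190,480)),.193); print('tips row',c.round(4))
# s keeper: crop
k=np.array((320,258))/12-.5+np.array((225,135)); X,r=tri(k,o((225,240))); print('kp',X.round(4),r.round(1))
for c in('top','scene'):
    grab_frame(c)
    for n in('hook','turner','drying_block'):
        print(c,n,[(np.round(a['rect'],1).tolist(),round(float(a['p']),2)) for a in nets.find_in(c,n)[:3]])
```

```text
[0.52   0.0983]
[0.5416 0.0975]
[0.556  0.0969]
keeper [0.5662 0.0955 0.203 ]
tips row [0.5103 0.1027 0.193 ]
kp [0.5651 0.0957 0.2042] [ 0.3 -0.  -0.1  0.2]
top hook [([213.8, 149.3, 229.5, 198.2], 0.91)]
top turner [([327.1, 228.8, 346.5, 238.7], 0.65)]
top drying_block [([315.3, 225.8, 348.2, 254.0], 0.66)]
scene hook [([233.7, 144.0, 286.4, 169.0], 0.62)]
scene turner [([278.5, 219.8, 287.6, 286.8], 0.95)]
scene drying_block [([265.2, 265.5, 306.2, 312.2], 0.95), ([234.7, 146.0, 283.1, 167.8], 0.51)]
```

```bash
cat >> h.py <<'E'
def plan(wps, p=None, yaw=None):
    """wps: list of (x,y,z,yaw) world targets, one per row; yaw = angle of tool y. tool pointing down. prints rows"""
    s=observe(); R=Ro.from_euler('xyz',s['tool_rot']).as_matrix()
    p=np.array(s['position']) if p is None else np.array(p,float); yaw=np.arctan2(R[1,1],R[0,1]) if yaw is None else yaw
    rows=[]
    for w in wps:
        y=np.array([np.cos(yaw),np.sin(yaw),0]); x=np.array([0,0,-1.]); z=np.cross(x,y)
        d=np.array(w[:3])-p; dy=w[3]-yaw
        r=[round(float(d@a)*1000,1) for a in(x,y,z)]+[round(-dy,4),0,0]
        p=p+(r[0]*x+r[1]*y+r[2]*z)/1000; yaw-=r[3]; rows.append(r)
    return rows,p,yaw
def st():
    s=observe(); R=Ro.from_euler('xyz',s['tool_rot']).as_matrix()
    print('t',round(s['clock'],2),'p',(s['position']*1000).round(1),'yaw',round(float(np.arctan2(R[1,1],R[0,1])),4),'tilt',R[:,0].round(4),'F',s['force'].round(2),'M',s['moment'].round(2),'w',round(s['grip_width']*1000,2),'j',s['qpos'].round(2))
E
python3 - <<'E'
from h import *
st()
w=[(.1695,.6012,.29,1.296),(.1695,.6012,.335,1.296)]
n=18
for i in range(1,n+1):
    f=i/n; a=np.arctan2(.6012,.1695)*(1-f)+f*np.arctan2(-.297,.4015); r=.6246*(1-f)+f*.4994
    w.append((r*np.cos(a),r*np.sin(a),.345,1.296*(1-f)+f*-.255))
rows,p,y=plan(w); print(rows,p,y)
E
```

```text
t 1.9 p [169.6 601.5 242.3] yaw 1.296 tilt [-0. -0. -1.] F [-0.03  0.54  0.29] M [-0.06  0.03 -0.02] w 85.43 j [-1.37  0.52 -0.04  1.6   0.02  1.02 -0.11]
[[-47.7, -0.3, -0.0, np.float64(-0.0), 0, 0], [-45.0, -0.0, -0.0, np.float64(-0.0), 0, 0], [-10.0, -10.6, 66.2, np.float64(0.0861), 0, 0], [-0.0, -11.9, 65.2, np.float64(0.0862), 0, 0], [-0.0, -13.1, 64.2, np.float64(0.0862), 0, 0], [-0.0, -14.5, 63.2, np.float64(0.0861), 0, 0], [-0.0, -15.6, 62.1, np.float64(0.0862), 0, 0], [-0.0, -16.9, 61.0, np.float64(0.0862), 0, 0], [-0.0, -18.0, 59.9, np.float64(0.0861), 0, 0], [-0.0, -19.2, 58.8, np.float64(0.0862), 0, 0], [-0.0, -20.2, 57.7, np.float64(0.0862), 0, 0], [-0.0, -21.3, 56.5, np.float64(0.0861), 0, 0], [-0.0, -22.2, 55.2, np.float64(0.0862), 0, 0], [-0.0, -23.2, 54.1, np.float64(0.0862), 0, 0], [-0.0, -24.2, 52.9, np.float64(0.0861), 0, 0], [-0.0, -25.0, 51.7, np.float64(0.0862), 0, 0], [-0.0, -25.8, 50.4, np.float64(0.0862), 0, 0], [-0.0, -26.6, 49.1, np.float64(0.0861), 0, 0], [-0.0, -27.4, 47.9, np.float64(0.0862), 0, 0], [-0.0, -28.1, 46.6, np.float64(0.0862), 0, 0]] [ 0.40148393 -0.29697787  0.34497263] -0.2550332821786762
```

>>> jog_arm:
  commands:
    - [-48, 0, 0, 0, 0, 0]
    - [-48, 0, 0, 0, 0, 0]
    - [-5, -7, 42, 0.058, 0, 0]
    - [0, -8, 42, 0.058, 0, 0]
    - [0, -8, 42, 0.058, 0, 0]
    - [0, -9, 41, 0.058, 0, 0]
    - [0, -9, 41, 0.058, 0, 0]
    - [0, -10, 41, 0.058, 0, 0]
    - [0, -10, 40, 0.058, 0, 0]
    - [0, -11, 40, 0.058, 0, 0]
    - [0, -11, 40, 0.058, 0, 0]
    - [0, -12, 39, 0.058, 0, 0]
    - [0, -12, 39, 0.058, 0, 0]
    - [0, -13, 39, 0.058, 0, 0]
  gripper: 0
  newtons: 30

```text
clock: 3.3
position: [0.5018, 0.2307, 0.3466]
tool_rot: [2.643, 1.569, 1.655]
force: [0.5, -0.1, -0.2]
grip_width: 0.0853
```

Run:
```python
from h import *
st()
s=observe();x0,y0,z0=s['position'];R=Ro.from_euler('xyz',s['tool_rot']).as_matrix();ya=np.arctan2(R[1,1],R[0,1])
w=[];n=17
for i in range(1,n+1):
    f=i/n; a=np.arctan2(y0,x0)*(1-f)+f*np.arctan2(-.297,.4015); r=np.hypot(x0,y0)*(1-f)+f*.4994
    w.append((r*np.cos(a),r*np.sin(a),.335,ya*(1-f)+f*-.255))
rows,p,y=plan(w); print(np.array(rows).round(3).tolist())
```

```text
t 3.3 p [501.8 230.7 346.6] yaw 0.583 tilt [-2.0e-04  2.3e-03 -1.0e+00] F [ 0.51 -0.11 -0.21] M [-0.01 -0.02 -0.04] w 85.26 j [-0.75  0.31  0.28  1.67 -0.09  1.17  0.14]
[[11.6, -9.4, 33.4, 0.049, 0.0, 0.0], [-0.0, -9.7, 33.2, 0.049, 0.0, 0.0], [-0.0, -10.2, 32.7, 0.049, 0.0, 0.0], [-0.0, -10.6, 32.5, 0.049, 0.0, 0.0], [-0.0, -11.0, 32.1, 0.049, 0.0, 0.0], [-0.0, -11.3, 31.8, 0.049, 0.0, 0.0], [-0.0, -11.8, 31.5, 0.049, 0.0, 0.0], [-0.0, -12.1, 31.1, 0.049, 0.0, 0.0], [-0.0, -12.5, 30.7, 0.049, 0.0, 0.0], [-0.0, -12.8, 30.4, 0.049, 0.0, 0.0], [-0.0, -13.2, 30.0, 0.049, 0.0, 0.0], [-0.0, -13.5, 29.6, 0.049, 0.0, 0.0], [-0.0, -13.8, 29.3, 0.049, 0.0, 0.0], [-0.0, -14.2, 28.9, 0.049, 0.0, 0.0], [-0.0, -14.5, 28.6, 0.049, 0.0, 0.0], [-0.0, -14.8, 28.1, 0.049, 0.0, 0.0], [-0.0, -15.1, 27.8, 0.049, 0.0, 0.0]]
```

>>> jog_arm:
  commands:
    - [0, -9, 34, 0.05, 0, 0]
    - [0, -10, 33, 0.05, 0, 0]
    - [0, -10, 33, 0.05, 0, 0]
    - [0, -11, 33, 0.05, 0, 0]
    - [0, -11, 33, 0.05, 0, 0]
    - [0, -12, 32, 0.05, 0, 0]
    - [0, -12, 32, 0.05, 0, 0]
    - [0, -12, 32, 0.05, 0, 0]
    - [0, -13, 31, 0.05, 0, 0]
    - [0, -13, 31, 0.05, 0, 0]
    - [0, -14, 30, 0.05, 0, 0]
    - [0, -14, 30, 0.05, 0, 0]
    - [0, -14, 30, 0.05, 0, 0]
    - [0, -14, 29, 0.05, 0, 0]
    - [0, -14, 28, 0.05, 0, 0]
    - [0, -14, 28, 0.05, 0, 0]
    - [0, -14, 28, 0.05, 0, 0]

```text
clock: 5.0
position: [0.386, -0.322, 0.3465]
tool_rot: [2.273, 1.565, 0.397]
force: [0.6, -0.3, -0.2]
grip_width: 0.0854
```

Run:
```python
from h import *
st()
print(plan([(.4015,-.297,.335,-.255)]))
```

```text
t 5.0 p [ 386.  -322.   346.5] yaw -0.3054 tilt [ 0.0055  0.0023 -1.    ] F [ 0.62 -0.32 -0.16] M [-0.    0.02  0.01] w 85.37 j [ 0.02  0.26  0.7   1.8  -0.19  1.14  0.48]
([[11.5, 7.3, -28.5, np.float64(-0.0504), 0, 0]], array([ 0.40152809, -0.29703057,  0.3350045 ]), np.float64(-0.25504587593881023))
```

```bash
cat >> h.py <<'E'
def one(x,y,z,yaw,n=1):
    s=observe(); R=Ro.from_euler('xyz',s['tool_rot']).as_matrix(); p=s['position']
    X=np.array([0,0,-1.]);Y=np.array([np.cos(yaw),np.sin(yaw),0]);Rt=np.c_[X,Y,np.cross(X,Y)]
    rv=Ro.from_matrix(R.T@Rt).as_rotvec(); d=R.T@(np.array([x,y,z])-p)*1000
    print('row x',n,':',(d/n).round(1).tolist(),(rv/n).round(4).tolist())
E
python3 - <<'E'
from h import *
one(.4015,-.297,.335,-.255,2)
E
```

```text
row x 2 : [5.8, 3.6, -14.2] [-0.0252, -0.0019, -0.0023]
```

>>> jog_arm:
  commands:
    - [6, 3.6, -14.2, -0.025, -0.002, -0.0023]
    - [6, 3.6, -14.2, -0.025, -0.002, -0.0023]
    - [0, 0, 0, 0, 0, 0]

```text
clock: 5.3
position: [0.3987, -0.2994, 0.3347]
tool_rot: [0.662, 1.569, -1.17]
force: [0.3, 0.1, -0.7]
grip_width: 0.0857
```

Run:
```python
from h import *
st(); one(.4015,-.297,.215,-.255,4); 
im=grab_frame('scene'); cv2.imwrite('pics/s1.png',cv2.resize(im[120:330,190:400,::-1],None,fx=2.8,fy=2.8,interpolation=cv2.INTER_CUBIC))
im=grab_frame('top'); cv2.imwrite('pics/t1.png',im[:,:,::-1])
```

```text
t 5.3 p [ 398.7 -299.4  334.7] yaw -0.2618 tilt [ 6.0e-04 -1.4e-03 -1.0e+00] F [ 0.31  0.09 -0.71] M [-0.   -0.04 -0.03] w 85.75 j [-0.02  0.26  0.68  1.83 -0.18  1.11  0.46]
row x 4 : [29.9, 0.5, -0.8] [-0.0017, 0.0003, -0.0002]
```

View pics/s1.png

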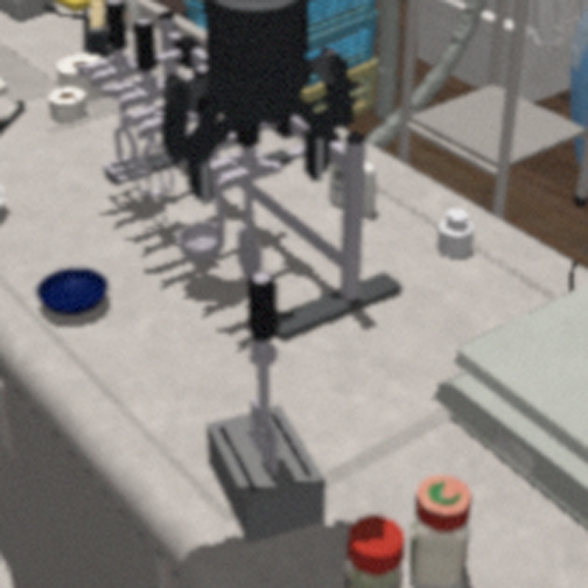

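The gripper stands centred above the handle, which is at about (262,305) in the crop. Descending.

>>> jog_arm:
  commands:
    - [31, 0.5, -0.8, -0.002, 0, 0]
    - [31, 0.5, -0.8, -0.002, 0, 0]
    - [31, 0.5, -0.8, -0.002, 0, 0]
    - [24, 0.5, -0.8, -0.001, 0, 0]
    - [9, 0, 0, 0, 0, 0]
    - [0, 0, 0, 0, 0, 0]

```text
clock: 6.0
position: [0.4034, -0.2992, 0.2074]
tool_rot: [1.097, 1.564, -0.728]
force: [0.1, 0.4, 1.0]
grip_width: 0.0856
```

Run:
```python
from h import *
st(); one(.4015,-.297,.209,-.255,1)
```

```text
t 6.0 p [ 403.4 -299.2  207.4] yaw -0.2545 tilt [ 0.0053 -0.0047 -1.    ] F [0.11 0.37 0.99] M [ 0.03  0.02 -0.03] w 85.63 j [ 0.07  0.43  0.59  1.98 -0.33  0.82  0.59]
row x 1 : [-1.6, -2.3, -1.6] [0.0005, 0.0032, -0.0063]
```

>>> jog_arm:
  commands:
    - [-1.6, -2, -1.5, 0, 0.003, -0.006]
    - [0, 0, 0, 0, 0.002, -0.003]
    - [0, 0, 0, 0, 0, 0]

```text
clock: 6.3
position: [0.4027, -0.2979, 0.2119]
tool_rot: [-3.004, 1.569, 1.453]
force: [0.1, 0.2, 1.0]
grip_width: 0.0856
```

Run:
```python
from h import *
st(); one(.4015,-.297,.209,-.255,1)
```

```text
t 6.3 p [ 402.7 -297.9  211.9] yaw -0.2546 tilt [ 2.0e-04  1.7e-03 -1.0e+00] F [0.11 0.19 1.04] M [ 0.06 -0.02  0.03] w 85.56 j [ 0.07  0.43  0.6   1.98 -0.32  0.83  0.59]
row x 1 : [2.9, -1.4, -0.5] [0.0004, -0.0017, 0.0002]
```

>>> jog_arm:
  commands:
    - [0, 0, 0, 0, 0, 0]
    - [0, 0, 0, 0, 0, 0]
    - [0, 0, 0, 0, 0, 0]
    - [0, 0, 0, 0, 0, 0]
    - [0, 0, 0, 0, 0, 0]
    - [0, 0, 0, 0, 0, 0]
  gripper: 255
  newtons: 25

```text
clock: 6.9
position: [0.4029, -0.2981, 0.2134]
tool_rot: [2.395, 1.568, 0.57]
force: [-1.6, 0.6, 1.6]
grip_width: 0.0214
```

Run:
```python
from h import *
st()
```

```text
t 6.9 p [ 402.9 -298.1  213.4] yaw -0.2545 tilt [ 0.002   0.0013 -1.    ] F [-1.61  0.61  1.64] M [ 0.11  0.52 -0.01] w 21.44 j [ 0.07  0.42  0.6   1.97 -0.32  0.84  0.59]
```

>>> jog_arm:
  commands:
    - [0, 0, 0, 0, 0, 0]
    - [0, 0, 0, 0, 0, 0]
    - [-5, 0, 0, 0, 0, 0]
    - [-10, 0, 0, 0, 0, 0]
    - [-20, 0, 0, 0, 0, 0]
    - [-20, 0, 0, 0, 0, 0]
    - [-20, 0, 0, 0, 0, 0]
    - [-20, 0, 0, 0, 0, 0]
    - [-10, 0, 0, 0, 0, 0]
    - [0, 0, 0, 0, 0, 0]
  newtons: 90

```text
clock: 7.9
position: [0.4022, -0.2984, 0.3257]
tool_rot: [2.099, 1.568, 0.273]
force: [1.1, 0.5, -2.9]
grip_width: 0.021
```

Run:
```python
from h import *
st()
for c in('scene','top'):
    im=grab_frame(c)
    cv2.imwrite(f'pics/{c}2.png',im[:,:,::-1])
    for n in('turner_grip','turner_collar','turner'): print(c,n,[(a['location'],a['p']) for a in nets.pinpoint(c,n)[:2]])
im=cv2.imread('pics/scene2.png'); cv2.imwrite('pics/s2.png',cv2.resize(im[120:330,190:400],None,fx=2.8,fy=2.8,interpolation=cv2.INTER_CUBIC))
p=observe()['position']; print([proj('scene',p+[0,0,dz]) for dz in(.004,-.0514,-.2014)])
one(.459,.1027,.310,-.065,16)
```

```text
t 7.9 p [ 402.2 -298.4  325.7] yaw -0.2558 tilt [ 2.3e-03  6.0e-04 -1.0e+00] F [ 1.05  0.54 -2.93] M [-0.   -0.01  0.02] w 20.95 j [-0.02  0.28  0.68  1.84 -0.2   1.09  0.48]
scene turner_grip [([284.9, 188.1], 0.63)]
scene turner_collar []
scene turner [([286.3, 260.2], 0.91)]
top turner_grip []
top turner_collar [([333.4, 235.3], 0.36)]
top turner []
[array([[283.04558984, 189.31704013]]), array([[283.31855806, 210.07327084]]), array([[283.97138007, 260.10743794]])]
row x 16 : [0.9, -2.9, -25.1] [-0.0119, -0.0001, 0.0001]
```

View pics/s2.png

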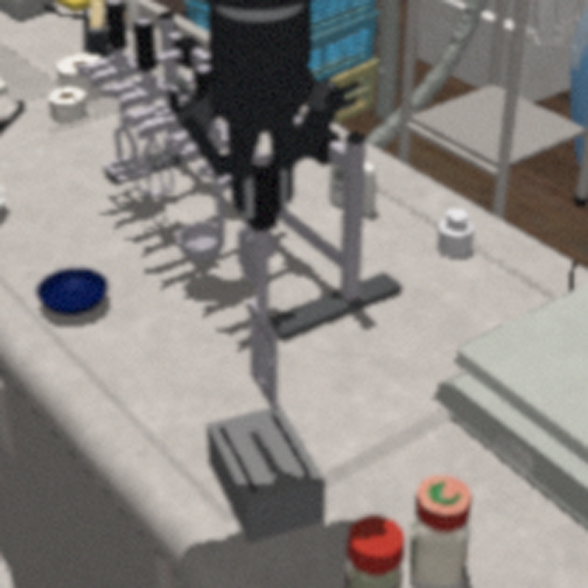

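The turner is out of the block and vertical in the grip, with its blade bottom at about (286,261). That matches the projected (284,260). Moving to the front of the fork.

>>> jog_arm:
  commands:
    - [0, -3, -20, -0.011, 0, 0]
    - [0, -3, -26, -0.012, 0, 0]
    - [0, -3, -27, -0.012, 0, 0]
    - [0, -3, -27, -0.012, 0, 0]
    - [0, -3, -27, -0.012, 0, 0]
    - [0, -3, -27, -0.012, 0, 0]
    - [0, -3, -27, -0.012, 0, 0]
    - [0, -3, -27, -0.012, 0, 0]
    - [0, -3, -27, -0.012, 0, 0]
    - [0, -3, -27, -0.012, 0, 0]
    - [0, -3, -27, -0.012, 0, 0]
    - [0, -3, -26, -0.012, 0, 0]
    - [0, -3, -26, -0.012, 0, 0]
    - [0, -3, -26, -0.012, 0, 0]
    - [0, -3, -15, -0.012, 0, 0]
    - [0, 0, -5, 0, 0, 0]

```text
clock: 9.9
position: [0.4223, 0.1038, 0.3205]
tool_rot: [-1.323, 1.565, -2.968]
force: [0.3, -0.0, -2.4]
grip_width: 0.0211
```

Run:
```python
from h import *
st()
one(.459,.1027,.300,-.065,2)
```

```text
t 9.9 p [422.3 103.8 320.5] yaw -0.0741 tilt [-0.0055 -0.001  -1.    ] F [ 0.31 -0.   -2.43] M [-0.04 -0.01 -0.01] w 21.11 j [-0.7   0.13  0.37  1.98 -0.05  1.05 -0.39]
row x 2 : [10.2, 18.4, -0.8] [-0.0046, 0.0007, 0.0027]
```

>>> jog_arm:
  commands:
    - [18, 9, -0.5, -0.003, 0.001, 0.002]
    - [18, 9, -0.5, -0.003, 0, 0.002]
    - [18, 9, 0, -0.002, 0, 0.001]
    - [6, 2, 0, 0, 0, 0]
    - [0, 0, 0, 0, 0, 0]

```text
clock: 10.4
position: [0.4526, 0.0995, 0.2588]
tool_rot: [0.496, 1.569, -1.144]
force: [-0.6, -1.1, -1.6]
grip_width: 0.021
```

Run:
```python
from h import *
st()
for c in('scene','top'):
    im=grab_frame(c)
    cv2.imwrite(f'pics/{c}3.png',im[:,:,::-1])
    for n in('turner_grip','turner_collar','turner','hook','hook_mouth','hook_keeper_face'): print(c,n,[(a['location'].round(1) if hasattr(a['location'],'round') else a['location'],round(float(a['p']),2)) for a in nets.pinpoint(c,n)[:2]])
im=cv2.imread('pics/scene3.png'); cv2.imwrite('pics/s3.png',cv2.resize(im[100:230,190:320],None,fx=4.6,fy=4.6,interpolation=cv2.INTER_CUBIC))
im=cv2.imread('pics/top3.png'); cv2.imwrite('pics/t3.png',cv2.resize(im[140:240,160:290],None,fx=6,fy=6,interpolation=cv2.INTER_CUBIC))
s=observe();R=Ro.from_euler('xyz',s['tool_rot']).as_matrix()
for d,l in((0.004,0),(-.0514,0),(-.2014,0),(-.2014,.028),(-.2014,-.028)):
    q=s['position']+R@[-d,0,-l]
    print(d,l,proj('scene',q).round(1),proj('top',q).round(1))
one(.45,.1033,.255,-.065)
```

```text
t 10.4 p [452.6  99.5 258.8] yaw -0.0692 tilt [ 6.0e-04 -1.2e-03 -1.0e+00] F [-0.61 -1.06 -1.65] M [-0.02  0.05  0.02] w 21.01 j [-0.65  0.26  0.37  2.   -0.11  0.9  -0.29]
scene turner_grip [([219.4, 149.3], 0.92), ([226.9, 206.2], 0.39)]
scene turner_collar [([222.2, 166.4], 0.7), ([252.0, 161.6], 0.68)]
scene turner [([224.0, 206.5], 0.91)]
scene hook [([253.6, 159.3], 0.58)]
scene hook_mouth [([268.6, 208.6], 0.57), ([241.5, 165.7], 0.55)]
scene hook_keeper_face [([259.0, 154.5], 0.96)]
top turner_grip []
top turner_collar [([186.1, 184.5], 0.21), ([228.1, 235.0], 0.15)]
top turner [([246.2, 190.6], 0.54)]
top hook [([224.5, 184.1], 0.72)]
top hook_mouth [([224.1, 191.4], 0.62)]
top hook_keeper_face [([220.8, 180.1], 0.55)]
0.004 0 [[218.2 148.1]] [[215.3 213.4]]
-0.0514 0 [[220.  164.5]] [[217.5 215.5]]
-0.2014 0 [[224.4 205.1]] [[222.6 220.5]]
-0.2014 0.028 [[220.7 201.3]] [[214.9 219.8]]
-0.2014 -0.028 [[228.1 209.1]] [[230.4 221.2]]
row x 1 : [4.3, -3.0, -2.7] [-0.0027, 0.0001, -0.0019]
```

View pics/s3.png

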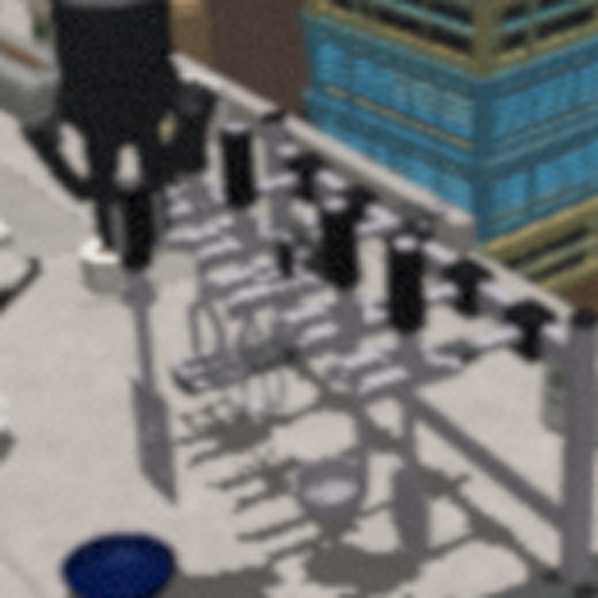

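View pics/t3.png

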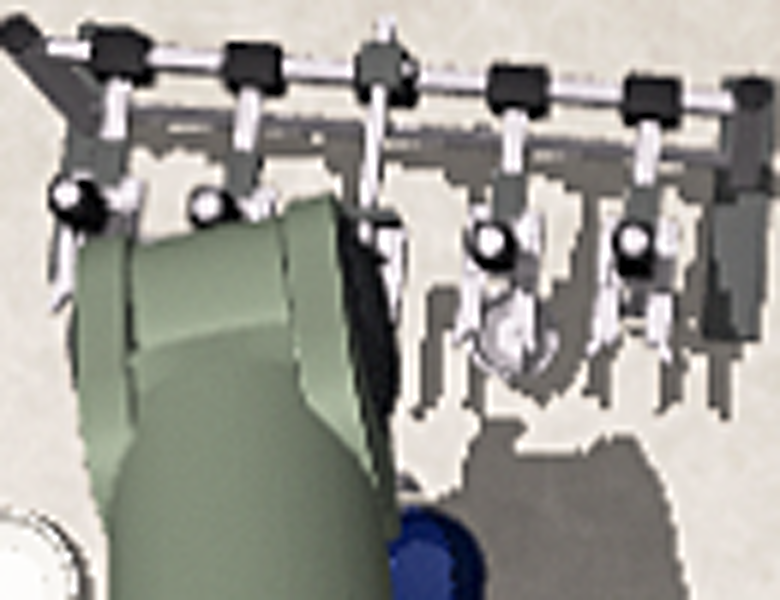

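Run:
```python
from h import *
g=cv2.cvtColor(cv2.imread('pics/scene3.png'),cv2.COLOR_BGR2GRAY).astype(float)
def bot_edge(cu,r0,r1):
    prof=g[r0:r1,cu-1:cu+2].mean(1); 
    for i in range(len(prof)-1):
        if prof[i]<55<=prof[i+1]: return r0+i+(55-prof[i])/(prof[i+1]-prof[i]), prof.round(0)
    return None,prof.round(0)
o=lambda u,v:(u/4.6+190,v/4.6+100)
def zfit(xy,row):
    return least_squares(lambda z:proj('scene',[xy[0],xy[1],z[0]])[0][1]-row,[.2]).x[0]
s=observe()['position']
for n,u,v,xy in(('spoon',405,325,(.5646,-.0522)),('ladle',342,285,(.5615,.0208)),('whisk',238,205,(.5773,.1721)),('turner',137,265,s[:2])):
    c=o(u,v); r,p=bot_edge(int(round(c[0])),int(c[1])-8,int(c[1])+8)
    # centroid column
    b=int(c[1])-6; row=g[b-3:b+1,int(c[0])-7:int(c[0])+8].mean(0); w=np.clip(90-row,0,None); 
    cc=int(c[0])-7+(w*np.arange(len(row))).sum()/w.sum()
    print(n,r,round(zfit(xy,r),4) if r else p,'col',round(cc,2),'pred',proj('scene',[*xy,.22]).round(1), row.round(0))
```

```text
spoon 171.75 0.2109 col 277.69 pred [[278.3 169. ]] [185. 176. 136.  77.  27.  20.  18.  14.  17.  21.  58. 118. 154. 162.
 154.]
ladle 162.14 0.2138 col 262.47 pred [[263.5 160.3]] [ 75.  64.  48.  30.  18.  18.  14.  15.  18.  28.  73. 132. 162. 169.
 172.]
whisk 144.53535353535352 0.2127 col 241.41 pred [[241.8 142.5]] [ 96. 139. 164. 146.  90.  38.  14.  19.  16.  19.  51. 110. 150. 144.
 116.]
turner 157.70114942528735 0.2312 col 218.56 pred [[219.6 161. ]] [41. 38. 65. 83. 72. 42. 20. 18. 20. 17. 22. 45. 71. 81. 92.]
```

>>> jog_arm:
  commands:
    - [3.5, 5, -2, 0, 0, 0]
    - [3.5, 10, -2, 0, 0, 0]
    - [0, 12, 0, 0, 0, 0]
    - [0, 12, 0, 0, 0, 0]
    - [0, 8, 0, 0, 0, 0]
    - [0, 0, 0, 0, 0, 0]

```text
clock: 11.7
position: [0.5051, 0.1013, 0.2513]
tool_rot: [1.305, 1.569, -0.333]
force: [-0.7, -0.0, -2.6]
grip_width: 0.0213
```

```bash
cat >> h.py <<'E'
def rel(px=.5595,py=.0960,a=-.067):
    p=observe()['position'];d=p[:2]-[px,py];u=np.array([np.cos(a),np.sin(a)]);v=np.array([-u[1],u[0]])
    F=observe()['force']; print('hookframe mm: x',round(d@u*1000,1),'y',round(d@v*1000,1),'collar z-ish',round((p[2]-.2403)*1000,1),'Fx',round(F[:2]@u,2),'Fy',round(F[:2]@v,2),'Fz',round(F[2],2))
E
python3 - <<'E'
from h import *
st();rel(); s=observe()['position']; x=s[0]; one(x,.0960+.067*(.5595-x),.252,-.067)
E
```

```text
t 11.7 p [505.1 101.3 251.3] yaw -0.0675 tilt [ 1.9e-03 -7.0e-04 -1.0e+00] F [-0.74 -0.03 -2.58] M [ 0.07  0.02 -0.01] w 21.27 j [-0.6   0.35  0.36  1.89 -0.15  0.92 -0.23]
hookframe mm: x -54.6 y 1.7 collar z-ish 11.0 Fx -0.73 Fy -0.08 Fz -2.58
row x 1 : [-0.7, 0.1, 1.7] [-0.0005, 0.0005, -0.002]
```

>>> jog_arm:
  commands:
    - [-0.7, 0, 1.7, 0, 0, -0.002]

```text
clock: 11.8
position: [0.505, 0.0995, 0.2517]
tool_rot: [-0.622, 1.57, -2.26]
force: [-0.5, 0.4, -2.9]
grip_width: 0.0212
```

Run:
```python
from h import *
st();rel()
im=grab_frame('scene'); cv2.imwrite('pics/s4.png',cv2.resize(im[110:210,200:310,::-1],None,fx=6,fy=6,interpolation=cv2.INTER_CUBIC))
```

```text
t 11.8 p [505.   99.5 251.7] yaw -0.0677 tilt [-7.e-04 -8.e-04 -1.e+00] F [-0.51  0.42 -2.86] M [-0.05  0.02 -0.02] w 21.2 j [-0.59  0.35  0.36  1.89 -0.15  0.93 -0.22]
hookframe mm: x -54.6 y -0.1 collar z-ish 11.4 Fx -0.53 Fy 0.38 Fz -2.86
```

View pics/s4.png

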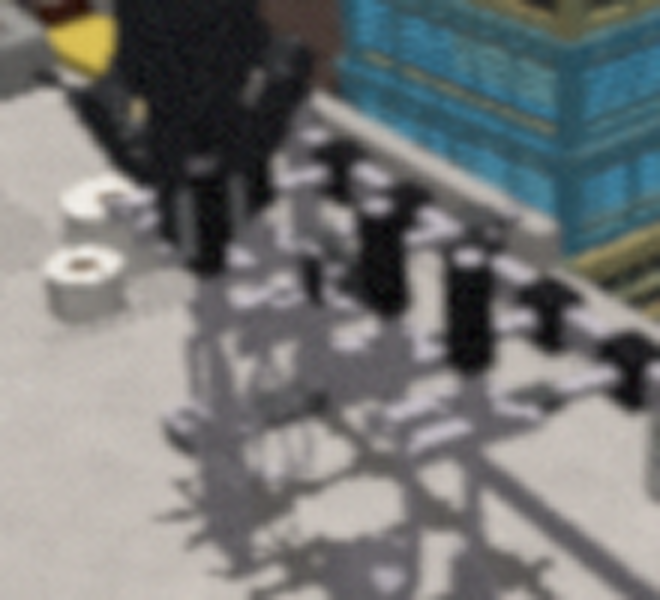

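The turner stands just in front of the fork in the gripper's shadow, with its handle at about (205,225) in the crop. I'll advance by feel.

>>> jog_arm:
  commands:
    - [0, 4, 0, 0, 0, 0]
    - [0, 4, 0, 0, 0, 0]
    - [0, 4, 0, 0, 0, 0]
    - [0, 4, 0, 0, 0, 0]

```text
clock: 12.25
position: [0.5214, 0.098, 0.2525]
tool_rot: [-1.176, 1.57, -2.815]
force: [-1.5, -0.5, -1.7]
grip_width: 0.0213
```

Run:
```python
from h import *
st();rel()
```

```text
t 12.25 p [521.4  98.  252.5] yaw -0.0676 tilt [-4.e-04 -1.e-04 -1.e+00] F [-1.52 -0.54 -1.69] M [ 0.01 -0.01  0.08] w 21.33 j [-0.57  0.38  0.36  1.85 -0.16  0.94 -0.2 ]
hookframe mm: x -38.2 y -0.5 collar z-ish 12.2 Fx -1.48 Fy -0.64 Fz -1.69
```

>>> jog_arm:
  commands:
    - [0.5, 4, -0.2, 0, 0, 0]
    - [0.5, 4, 0, 0, 0, 0]
    - [0.3, 4, 0, 0, 0, 0]
    - [0.2, 4, 0, 0, 0, 0]

```text
clock: 12.65
position: [0.5389, 0.0972, 0.2508]
tool_rot: [-1.155, 1.57, -2.793]
force: [0.2, -0.6, -2.4]
grip_width: 0.0208
```

Run:
```python
from h import *
st();rel()
```

```text
t 12.65 p [538.9  97.2 250.8] yaw -0.0674 tilt [-3.e-04 -1.e-04 -1.e+00] F [ 0.23 -0.57 -2.38] M [-0.03 -0.01 -0.04] w 20.82 j [-0.56  0.41  0.36  1.81 -0.17  0.95 -0.19]
hookframe mm: x -20.7 y -0.2 collar z-ish 10.5 Fx 0.27 Fy -0.55 Fz -2.38
```

>>> jog_arm:
  commands:
    - [0, 3, 0, 0, 0, 0]
    - [0, 3, 0, 0, 0, 0]
    - [0, 3, 0, 0, 0, 0]

```text
clock: 12.95
position: [0.5488, 0.0965, 0.2507]
tool_rot: [-0.971, 1.57, -2.609]
force: [0.5, -0.8, -2.5]
grip_width: 0.0212
```

Run:
```python
from h import *
st();rel()
```

```text
t 12.95 p [548.8  96.5 250.7] yaw -0.0674 tilt [-5.e-04 -3.e-04 -1.e+00] F [ 0.52 -0.79 -2.45] M [ 0.04 -0.    0.02] w 21.24 j [-0.54  0.43  0.36  1.79 -0.18  0.96 -0.18]
hookframe mm: x -10.7 y -0.2 collar z-ish 10.4 Fx 0.57 Fy -0.76 Fz -2.45
```

>>> jog_arm:
  commands:
    - [0, 2, 0, 0, 0, 0]
    - [0, 2, 0, 0, 0, 0]

```text
clock: 13.15
position: [0.5529, 0.0962, 0.2506]
tool_rot: [-1.242, 1.57, -2.88]
force: [-2.7, 0.3, -2.3]
grip_width: 0.0209
```

Run:
```python
from h import *
st();rel()
```

```text
t 13.15 p [552.9  96.2 250.6] yaw -0.0675 tilt [-1.1e-03 -3.0e-04 -1.0e+00] F [-2.72  0.31 -2.28] M [0.09 0.73 0.06] w 20.86 j [-0.54  0.43  0.36  1.78 -0.18  0.97 -0.17]
hookframe mm: x -6.6 y -0.2 collar z-ish 10.3 Fx -2.74 Fy 0.13 Fz -2.28
```

>>> jog_arm:
  commands:
    - [0, 2, 0, 0, 0, 0]
    - [0, 2, 0, 0, 0, 0]

```text
clock: 13.35
position: [0.5562, 0.096, 0.2502]
tool_rot: [-1.415, 1.567, -3.053]
force: [-4.6, 0.1, -0.8]
grip_width: 0.021
```

Run:
```python
from h import *
st();rel()
```

```text
t 13.35 p [556.2  96.  250.2] yaw -0.0673 tilt [-3.5e-03 -3.0e-04 -1.0e+00] F [-4.65  0.11 -0.81] M [0.08 1.37 0.01] w 21.01 j [-0.54  0.44  0.36  1.77 -0.18  0.97 -0.17]
hookframe mm: x -3.3 y -0.2 collar z-ish 9.9 Fx -4.65 Fy -0.2 Fz -0.81
```

>>> jog_arm:
  commands:
    - [0, 2, 0, 0, 0, 0]
    - [0, 0.7, 0, 0, 0, 0]

```text
clock: 13.55
position: [0.558, 0.0959, 0.2499]
tool_rot: [-1.445, 1.564, -3.083]
force: [-6.7, 0.6, 0.2]
grip_width: 0.021
```

Run:
```python
from h import *
st();rel()
```

```text
t 13.55 p [558.   95.9 249.9] yaw -0.0671 tilt [-6.5e-03 -4.0e-04 -1.0e+00] F [-6.74  0.61  0.19] M [ 0.09  1.66 -0.04] w 21.03 j [-0.53  0.44  0.36  1.76 -0.18  0.98 -0.17]
hookframe mm: x -1.5 y -0.2 collar z-ish 9.6 Fx -6.76 Fy 0.16 Fz 0.19
```

>>> jog_arm:
  commands:
    - [2, 0.3, 0, 0, 0, 0.004]
    - [2, 0.3, 0, 0, 0, 0.003]

```text
clock: 13.75
position: [0.5578, 0.0959, 0.2458]
tool_rot: [-1.12, 1.569, -2.758]
force: [-6.7, 1.0, 2.2]
grip_width: 0.0209
```

Run:
```python
from h import *
st();rel()
```

```text
t 13.75 p [557.8  95.9 245.8] yaw -0.067 tilt [-1.7e-03 -7.0e-04 -1.0e+00] F [-6.73  0.99  2.16] M [ 0.08  1.64 -0.02] w 20.93 j [-0.53  0.45  0.36  1.77 -0.19  0.96 -0.17]
hookframe mm: x -1.7 y -0.2 collar z-ish 5.5 Fx -6.78 Fy 0.54 Fz 2.16
```

>>> jog_arm:
  commands:
    - [0, 1, 0, 0, 0, 0.001]
    - [1.5, 0.6, 0, 0, 0, 0.001]

```text
clock: 13.95
position: [0.5583, 0.0959, 0.2441]
tool_rot: [-1.233, 1.568, -2.87]
force: [-6.4, -0.1, 2.1]
grip_width: 0.0213
```

Run:
```python
from h import *
st();rel()
```

```text
t 13.95 p [558.3  95.9 244.1] yaw -0.0667 tilt [-2.3e-03 -6.0e-04 -1.0e+00] F [-6.38 -0.09  2.11] M [0.09 1.73 0.01] w 21.29 j [-0.53  0.45  0.36  1.77 -0.19  0.96 -0.17]
hookframe mm: x -1.2 y -0.1 collar z-ish 3.8 Fx -6.36 Fy -0.52 Fz 2.11
```

>>> jog_arm:
  commands:
    - [1.5, 0.5, 0, 0, 0, 0.001]
    - [1.5, 0.4, 0, 0, 0, 0.001]

```text
clock: 14.15
position: [0.5582, 0.096, 0.241]
tool_rot: [-1.318, 1.568, -2.955]
force: [-6.6, 0.2, 2.1]
grip_width: 0.0211
```

Run:
```python
from h import *
st();rel()
```

```text
t 14.15 p [558.2  96.  241. ] yaw -0.0665 tilt [-2.9e-03 -5.0e-04 -1.0e+00] F [-6.62  0.22  2.13] M [0.12 1.74 0.06] w 21.14 j [-0.53  0.45  0.36  1.77 -0.19  0.95 -0.17]
hookframe mm: x -1.3 y -0.1 collar z-ish 0.7 Fx -6.62 Fy -0.22 Fz 2.13
```

>>> jog_arm:
  commands:
    - [1.5, 0.4, 0, 0, 0, 0.001]
    - [1, 0.4, 0, 0, 0, 0.001]

```text
clock: 14.35
position: [0.5581, 0.0961, 0.2385]
tool_rot: [-1.342, 1.568, -2.979]
force: [-8.0, 0.1, 6.3]
grip_width: 0.0213
```

Run:
```python
from h import *
st();rel()
```

```text
t 14.35 p [558.1  96.1 238.5] yaw -0.0663 tilt [-3.e-03 -5.e-04 -1.e+00] F [-7.95  0.13  6.35] M [-0.01  1.89 -0.01] w 21.33 j [-0.53  0.46  0.36  1.77 -0.19  0.95 -0.16]
hookframe mm: x -1.4 y -0.0 collar z-ish -1.8 Fx -7.94 Fy -0.41 Fz 6.35
```

Fz shows the collar on the floor, with about 9 N down and 8 N back. Easing the load slightly, then releasing.

>>> jog_arm:
  commands:
    - [-0.8, -0.6, 0, 0, 0, 0]
    - [-0.8, -0.6, 0, 0, 0, 0]

```text
clock: 14.55
position: [0.5574, 0.0961, 0.2407]
tool_rot: [-1.392, 1.569, -3.029]
force: [-3.0, 0.1, 0.6]
grip_width: 0.021
```

Run:
```python
from h import *
st();rel()
```

```text
t 14.55 p [557.4  96.1 240.7] yaw -0.0664 tilt [-2.1e-03 -2.0e-04 -1.0e+00] F [-3.03  0.13  0.57] M [0.01 0.77 0.02] w 20.99 j [-0.53  0.45  0.36  1.77 -0.19  0.95 -0.17]
hookframe mm: x -2.1 y -0.0 collar z-ish 0.4 Fx -3.03 Fy -0.07 Fz 0.57
```

>>> jog_arm:
  commands:
    - [0, 0, 0, 0, 0, 0]
    - [0, 0, 0, 0, 0, 0]
    - [0, 0, 0, 0, 0, 0]
    - [0, 0, 0, 0, 0, 0]
  gripper: 130
  newtons: 20

```text
clock: 14.95
position: [0.5584, 0.0962, 0.2412]
tool_rot: [1.801, 1.57, 0.164]
force: [-0.6, -0.3, 0.0]
grip_width: 0.042
```

Run:
```python
from h import *
st();rel()
im=grab_frame('scene'); cv2.imwrite('pics/s5.png',cv2.resize(im[110:210,200:310,::-1],None,fx=6,fy=6,interpolation=cv2.INTER_CUBIC))
```

```text
t 14.95 p [558.4  96.2 241.2] yaw -0.0664 tilt [ 5.e-04  1.e-04 -1.e+00] F [-0.63 -0.31  0.02] M [-0.04 -0.03  0.01] w 41.98 j [-0.53  0.45  0.36  1.77 -0.19  0.95 -0.17]
hookframe mm: x -1.1 y 0.1 collar z-ish 0.9 Fx -0.61 Fy -0.35 Fz 0.02
```

View pics/s5.png

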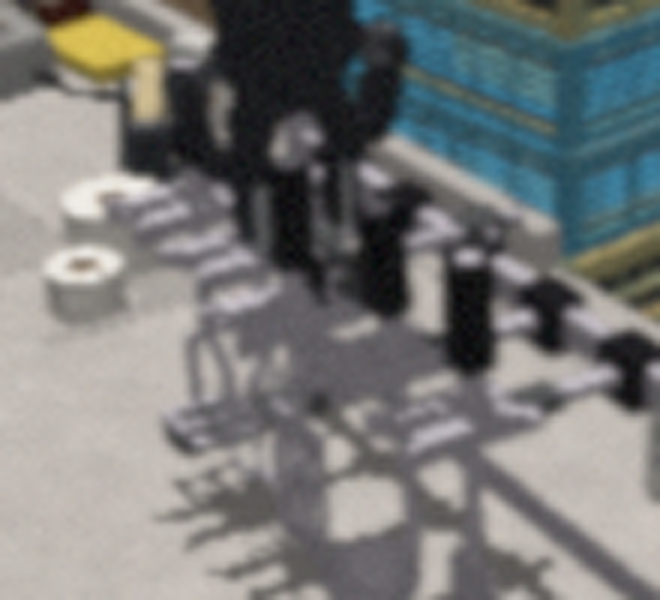

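The turner hangs between the opened fingers, with its handle at about (293,215), in line with its neighbours. Withdrawing straight up.

>>> jog_arm:
  commands:
    - [-5, 0, 0, 0, 0, 0]
    - [-10, 0, 0, 0, 0, 0]
    - [-15, 0, 0, 0, 0, 0]
    - [-20, 0, 0, 0, 0, 0]
    - [-20, 0, 0, 0, 0, 0]
    - [-25, 0, 0, 0, 0, 0]
    - [-25, 0, 0, 0, 0, 0]
    - [-20, -40, 0, 0, 0, 0]
    - [0, -45, 0, 0, 0, 0]
    - [0, -45, 0, 0, 0, 0]
    - [0, -20, 0, 0, 0, 0]
    - [0, 0, 0, 0, 0, 0]
    - [0, 0, 0, 0, 0, 0]

```text
clock: 16.3
position: [0.4041, 0.1049, 0.395]
tool_rot: [1.995, 1.563, 0.356]
force: [0.3, -0.4, 0.0]
grip_width: 0.0425
```

Run:
```python
from h import *
st()
for c in('scene','top'):
    im=grab_frame(c)
    cv2.imwrite(f'pics/{c}6.png',im[:,:,::-1])
    for n in('turner_grip','turner_collar','turner','masher_end','ladle_end','whisk_end','serving_spoon_end','dish_blue_mid'): print(c,n,[(np.round(a['location'],1),round(float(a['p']),2)) for a in nets.pinpoint(c,n)[:2]])
im=cv2.imread('pics/scene6.png'); cv2.imwrite('pics/s6.png',cv2.resize(im[110:240,210:340],None,fx=4.6,fy=4.6,interpolation=cv2.INTER_CUBIC))
X=np.array([.558,.096,.189]); print(*[proj('scene',X+[0,0,d]).round(1) for d in(.085,.055,.025,0,-.15)])
```

```text
t 16.3 p [404.1 104.9 395. ] yaw -0.0679 tilt [ 0.0075  0.0028 -1.    ] F [ 0.29 -0.42  0.05] M [-0.05  0.02  0.02] w 42.52 j [-0.74  0.01  0.35  1.89 -0.    1.23 -0.46]
scene turner_grip [(array([249.4, 142.7]), 0.85)]
scene turner_collar [(array([248.2, 161. ]), 0.81)]
scene turner [(array([253.1, 201.1]), 0.66)]
scene masher_end [(array([234. , 176.9]), 0.63)]
scene ladle_end [(array([268.7, 207.4]), 0.92), (array([250.7, 202.7]), 0.42)]
scene whisk_end [(array([246.3, 184.4]), 0.47)]
scene serving_spoon_end []
scene dish_blue_mid [(array([216.7, 229. ]), 0.73), (array([254.5, 160. ]), 0.53)]
top turner_grip [(array([219.1, 184.8]), 0.62)]
top turner_collar [(array([220.4, 184.2]), 0.54)]
top turner [(array([226.2, 196.3]), 0.59)]
top masher_end [(array([186.1, 184.3]), 0.6)]
top ladle_end [(array([243. , 186.5]), 0.51)]
top whisk_end [(array([264.3, 192.8]), 0.63), (array([205.7, 185.5]), 0.45)]
top serving_spoon_end [(array([265.3, 193. ]), 0.57)]
top dish_blue_mid [(array([229.7, 236.9]), 0.82)]
[[248.3 136.4]] [[248.8 145.2]] [[249.4 153.8]] [[249.8 160.8]] [[252.2 200.1]]
```

View pics/s6.png

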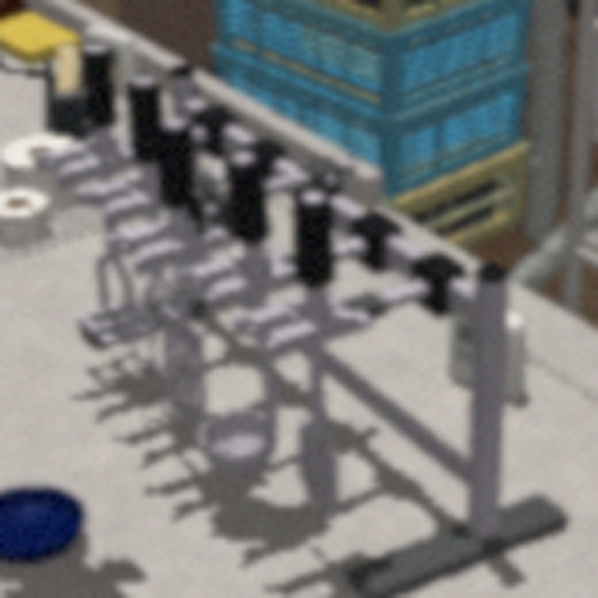

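View pics/top6.png

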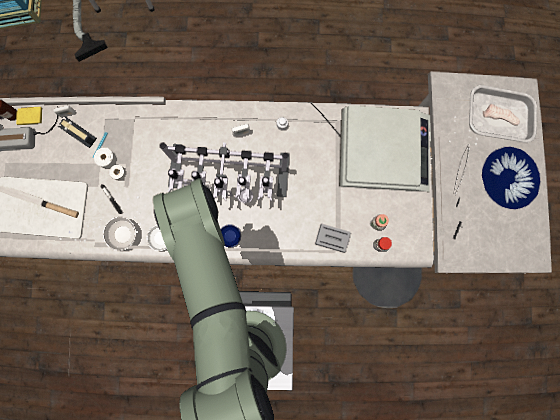

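The turner hangs upright with its handle top at (248.7,137), against a seated prediction of (248.3,136.4). The neighbours, dish and jars are unmoved. Handing in.

Run:
```python
from h import *
print(bot.job_done()); st()
```

```text
the job is handed in; nothing more can be done
None
the job is handed in; nothing more can be done
```

The turner now hangs on the empty hook and is released, and I handed the job in at about 16.7 s of the 51 s allowed. No verdict was reported back.

- **Hanging it:** I pulled the turner from the block and fed its neck into the fork, with the collar about 10–12 mm above the pocket floor. The collar touched the keeper about 6.6 mm before my estimated pocket centre; the spec gives 6 mm. I pressed back with about 7 N and then down until the vertical force jumped. At that point it was about 9 N down and 8 N back, roughly 12 N in total. That was the highest load I read, though readings came only between moves. I eased off, opened the fingers and withdrew upward.
- **Seating:** After withdrawal the handle top was at (248.7, 137.2) in the scene picture, against (248.3, 136.4) predicted for a seated collar. The handle lines up with its neighbours. The contact height and the pocket's front wall, felt when easing off, also fit a seated collar.
- **Surroundings:** In the pictures the neighbours, the blue dish and the jars look unmoved.
- **Weak or disagreeing checks:**
  - The network points for the neighbours' ends scattered by up to about 6 px between looks. One whisk report landed on the serving spoon, and the spoon was not found in the last scene picture. For these I relied on the pictures themselves.
  - The networks' first hook position was about 5–6 mm off sideways from my own fit, so I used the fit.

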